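# Clamp a glass jar with the eccentric knob

## Task

Stand the squat glass jar upright on the clamping fixture, slide it home against both faces of the vee, and let go of it. Then turn the fixture's eccentric knob until its off-centre lobe bears on the jar and holds it snugly against both faces, with about 10 N (under 4 N is loose), never more than 25 N or the glass cracks. Let go of the knob; be gentle with the jar and leave the other stock standing where it is.

Things in the scene. Friction and masses are not known exactly. Their poses are not given: they have to be found in the camera images.
- jar_mid (a point): Centre (half-way up) of the jar to be clamped: squat amber glass jar with paper label and flat steel lid, round, 60 mm diameter, 75 mm tall (straight glass wall up to 60 mm, lid 58 mm wide above it), about 0.25 kg, loose, standing on the bench. The only squat jar: 75 mm tall. z up.
- nest: The clamping fixture, fixed on the bench; origin: centre of the underside of its aluminium plate, 240 mm (x) by 120 mm (y), 10 mm thick. The jar stands on the plate. On it, towards +x, a dark steel 90-degree vee jaw 22 mm high, 84 mm wide over its faces, opens to -x. The upright axis of the eccentric knob is at x = -44 mm, y = 0.
- vee_seat (a point): On the plate's top (10 mm above the bench), 30 mm along the fixture's x from its origin: where the axis of the 60 mm jar lies, nominally, when home in both faces of the vee. The jaw is settable along x and stands anywhere within 3.5 mm of nominal, which is not measured; its faces give 1 mm per 12 N (rubber backing). Axes as the fixture's.
- knob_grip (a point): Centre of the knob's grip, on its axis, 108 mm above the bench: black upright bar 38 mm long (this point's x), 14 mm thick (y), 28 mm tall. Below it a shaft of 18 mm diameter.
- lobe (a point): Centre of the knob's round off-centre steel lobe, a disc of 88 mm diameter and 20 mm thick (14 to 34 mm above the bench), 14 mm off the knob's axis towards the grip's -x; turns with the knob. As it comes round it also pushes the jar sideways (to the fixture's +y), so a jar that is not home first gets wedged crooked on one face.
- cam (a joint): Knob angle, rad, growing counter-clockwise from above, 0 to 3.14. 0: lobe points away from the jar (fixture's -x); 3.14: at the vee. Starts at 0.4 to 0.7; touches a jar that is home at 1.35 to 1.95. Turning freely takes 0.3 N m (0.2 felt when paused); it stays where left. Once it bears, each 0.01 rad more adds about 1.5 N on the jar, and each N adds 0.02 to 0.03 N m to the turning moment.
- sauce_mid (a point): Bystander: centre of a tall amber sauce bottle with black cap, 60 mm diameter, 190 mm tall; leave standing.
- can_mid (a point): Bystander: centre of a steel can with paper label, 72 mm diameter, 110 mm tall; leave standing.
- carton_mid (a point): Bystander: centre of a loose cardboard carton 70 x 120 x 60 mm; leave.
- spice_mid (a point): Bystander: centre of a slim clear spice jar with black cap, 48 mm diameter, 100 mm tall; leave standing.

How it is judged (in metres and radians):
On the way, in this order (a step that is already met when the one before it is completed fails the run):
1. the jar stands upright on the fixture's plate in the mouth of the vee, let go of, not yet clamped (x of jar_mid in the frame of nest between 0.019 and 0.041 m and y of jar_mid in the frame of nest between -0.006 and 0.006 m and z of jar_mid in the frame of nest below 0.051 m and angle between jar_mid's own z axis and vertical below 0.08 rad and contact force between the fingers and jar below 0.3 N and contact force between cam and jar below 1 N), for 0.2 s.
2. the lobe bears on the jar with 4 to 20 N, the jar home in the vee (x of jar_mid in the frame of nest between 0.019 and 0.041 m and y of jar_mid in the frame of nest between -0.006 and 0.006 m and z of jar_mid in the frame of nest below 0.051 m and angle between jar_mid's own z axis and vertical below 0.08 rad and contact force between the fingers and jar below 0.3 N and y of jar_mid in the frame of nest between -0.003 and 0.003 m and contact force between cam and jar between 4 and 20 N), for 0.2 s.
At the end, for the whole second after the job is handed in: the jar stands upright (within 0.08 rad) on the fixture's plate, its axis 19 to 41 mm from the fixture's origin along x and within 3 mm of its centre line, its underside within 3.5 mm of the plate; the lobe presses on it with 4 to 20 N; jar and knob are at rest and let go of (all of step 2 and contact force between the fingers and cam below 0.3 N and velocity of joint cam between -0.05 and 0.05 rad/s and linear speed of jar below 0.02 m/s); the robot touches nothing.
It fails at once if the lobe presses the jar with more than 25 N (contact force between cam and jar above 25 N).
It fails at once if the jar is dropped or rammed into the fixture (more than 70 N) (contact force between jar and nest above 70 N).
It fails at once if the jar is tipped by more than 0.5 rad (angle between jar_mid's own z axis and vertical above 0.5 rad).
It fails at once if other stock is shifted by more than 30 mm or knocked over (distance of any of sauce_mid, can_mid, carton_mid, spice_mid from where it was at the start of the episode above 0.03 m).
It also fails if it takes over 72 s, if anything falls off the work surface, if the arm or the gripper's body presses on something with over 40 N, if the wrist force passes 120 N, or if a joint passes its speed limit or range.

## Robot

A 6-joint arm with a two-finger parallel gripper is mounted at the origin on the work surface. World frame = base frame: x ahead of the robot, y to its left, z up, the work surface at z = 0. Lengths are in mm, angles in rad, forces in N, time in s.
With the tool pointing down it reaches from about 200 to 875 mm from the base axis. Payload 3.4 kg.
Tool frame: the origin (TCP) lies on the centre line of the jaws, within the pads' length; the fingertips stand 25 mm ahead of it and the grasp point (between the pads) lies 6 mm ahead of it; z points along the fingers, y is the direction in which the jaws open and shut (so a half turn about z gives the same grasp; the last joint's range is limited). The gripper opens to 94 mm and grips with 3 to 60 N. Pads are 16 mm wide; open, the fingers measure 119 mm over their backs; the gripper's body (75 mm by 177 mm) begins 78 mm behind the grasp point.
Start: joints at [1.018, 0.276, 1.505, -0, 1.361, -0.121], TCP at [240.661, 522.25, 230.493] pointing down, gripper open.
Joint ranges: [-2.89, 2.89], [-0.75, 2.08], [0.22, 2.7], [-1.18, 4.32], [0.11, 2.71], [-2.7, 2.7]. Speed limits (rad/s): [2.57, 2.57, 3.14, 3.14, 3.14, 3.14].

## Interface

Orientations are given as a unit quaternion [x, y, z, w].
In Python, from rig import manip, vision, cut_out gives the robot as it stands.
- The arm moves only by the tool play_rows, never from a script. Its argument "steps" is a list that holds one entry, the list of rows, each a list of 7 numbers: the shift along the tool's x, y, z in m, then the turn, a rotation vector about the tool's x, y, z in rad, then the opening, from 0 (shut) to 1 (fully open). In form: [[[dx, dy, dz, rx, ry, rz, hand], ...]]. A call has 1 to 20 rows; each row shifts and turns the commanded pose from where the row before left it, along the tool's axes as they then stand; what a row does not reach is not made up. A row lasts 1/10 s, in which the tool goes at most 50 mm and 8.59 degrees, less where a joint would pass 70% of its speed; a pose out of reach is approached as far as the arm can. A call is refused whole if a number of a shift passes 0.05 or a number of a turn 0.15, either way. A call with a gripper value outside its range is refused whole. The fingers move at their own pace and stop on an object; "force" is the grip in N (left out, the last holds). Time passes only in rows, so rows that do not move let the fingers close. It gives the time, the measured TCP pose, the force and the opening at its end, in the units of the state.
- manip.observe(): the state, without advancing time (a new reading comes with each control period).
- vision.read_camera(name): name is "side" or "top"; returns the picture (480x640x3 uint8, red, green, blue); there is no depth.
- vision.camera_model(name): a dict with "K" (3x3 intrinsics, pixels), "origin" and "orientation" of the camera in the world. Camera axes: x right, y down, z forward; pixel columns grow to the right and rows downward; lengths in mm; the calibration is good to about 2 mm. A picture is of the moment at which its call begins. camera_model takes no time and is no camera call.
- manip.close_job(): hands the job in, once; it reports no verdict.
Trained networks look in the newest picture that a camera, given by its name, has taken for a name from the list of things; names that differ only in an ending like _2 or _b are one class to them, and where a whole thing is asked for, a point or a joint stands for the part that bears it (a point fixed in the world has none). Each returns a list of dicts, best first, with "conf" (0 to 1); they miss things now and then, are a little off and sometimes report something else, mostly with a low value. They report only what shows in the picture. A call takes as long as a camera call.
- cut_out(camera, target): "mask" (480x640 bool, what is visible of it) and "at" ([column, row] in pixels, amid what is visible of it).
The state is a dict: "time_s": time; "joint_pos": joint angles; "dq": joint speeds; "joint_efforts": joint torques, N m; "tcp_pos": TCP position; "eef_rot": TCP orientation; "ft_force": force on the tool from outside, world axes, zero at the start; "moment": the same for the moment, N m; "opening": finger opening in mm.
Only numpy, scipy, OpenCV 4.12 (cv2) and the standard library are available. Lean on these libraries where they do the work, as an engineer would, in place of code of your own. Each camera call takes 0.05 s, during which the arm holds its last target.

## Working session

There is one attempt and no reset: what is moved stays moved. The work goes in short steps, Python scripts to look and compute and a tool call to move; the robot and the scene stay as the last step left them, time stands still between calls to the robot, and variables do not carry over. Pictures are saved under pics/ and viewed, and the job is handed in when it is done.

Besides the shell and the picture viewer there is one more tool, called after "Emit:" by a JSON object that holds its "api" and its "payload". play_rows: Moves the arm, as the interface text tells. Its arguments: {"type":"object","properties":{"steps":{"type":"array"},"force":{"type":"number"}},"required":["steps"]}

```bash
ls; mkdir -p pics
python3 - <<'E'
from rig import manip, vision, cut_out
import cv2
print(manip.observe())
for c in ("side","top"):
    im=vision.read_camera(c); cv2.imwrite(f"pics/{c}0.png",im[:,:,::-1]); print(c,vision.camera_model(c))
    for n in ["jar_mid","nest","knob_grip","lobe","sauce_mid","can_mid","carton_mid","spice_mid"]:
        for d in cut_out(c,n)[:2]:
            print(c,n,d["conf"],d["at"],d["mask"].sum())
print(manip.observe()["time_s"])
E
```

```text
pics
{'time_s': 0.0, 'joint_pos': array([ 1.01799513e+00,  2.76581830e-01,  1.50608538e+00, -1.78989794e-06,
        1.36069148e+00, -1.21001839e-01]), 'dq': array([-0.00076363, -0.00044106,  0.00114605,  0.00021932,  0.00052715,
        0.00181426]), 'joint_efforts': array([ 1.08328601e-03, -4.04579651e+01, -2.37232482e+01,  7.00354320e-02,
        3.45214026e-02, -1.53570436e-04]), 'tcp_pos': array([240.38055914, 521.78799312, 229.63123995]), 'eef_rot': array([ 2.14226041e-01,  9.76783714e-01, -8.33663235e-04, -2.91067062e-04]), 'ft_force': array([-0.31079891,  0.52218854,  1.34459826]), 'moment': array([ 0.05256024, -0.02580674,  0.00268152]), 'opening': 93.5608765582912}
side {'K': array([[524.36283176,   0.        , 306.70759687],
       [  0.        , 524.36283176, 239.55827431],
       [  0.        ,   0.        ,   1.        ]]), 'origin': array([ 407.29314716, -932.52993326,  927.73836221]), 'orientation': array([ 0.90900611, -0.09028862,  0.04455853, -0.40443837])}
side jar_mid 0.77 [235.4, 181.6] 500
side nest 0.79 [290.4, 295.9] 4472
side knob_grip 0.79 [270.4, 287.6] 126
[... 180 characters left out ...]
.3, 213.7] 1353
side spice_mid 0.94 [364.9, 373.1] 1029
top {'K': array([[563.37648727,   0.        , 316.99628736],
       [  0.        , 563.37648727, 236.54127993],
       [  0.        ,   0.        ,   1.        ]]), 'origin': array([ 519.87617335,  -64.93983421, 1226.94794865]), 'orientation': array([ 0.71055139, -0.70214429,  0.02865959, -0.03589912])}
top jar_mid 0.87 [142.9, 314.3] 975
top nest 0.78 [346.7, 273.4] 6115
top knob_grip 0.55 [338.1, 297.4] 1335
top lobe 0.65 [341.0, 299.9] 1368
top sauce_mid 0.84 [178.7, 238.6] 1082
top can_mid 0.98 [214.3, 300.7] 1164
top carton_mid 0.73 [231.9, 174.4] 2129
top carton_mid 0.22 [472.0, 229.8] 687
top spice_mid 0.57 [475.9, 230.7] 664
0.9
```

View pics/side0.png

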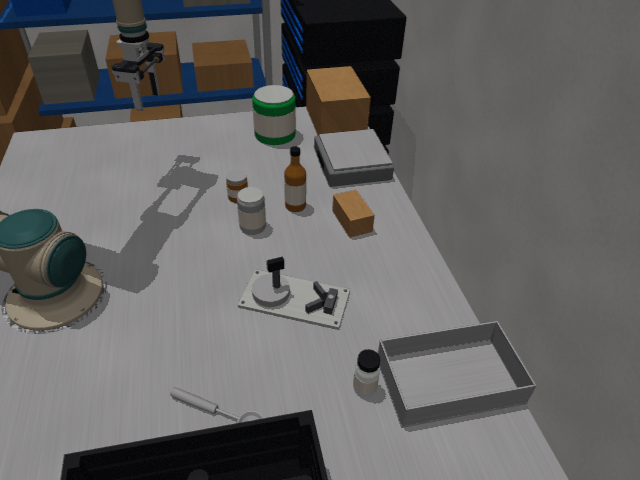

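View pics/top0.png

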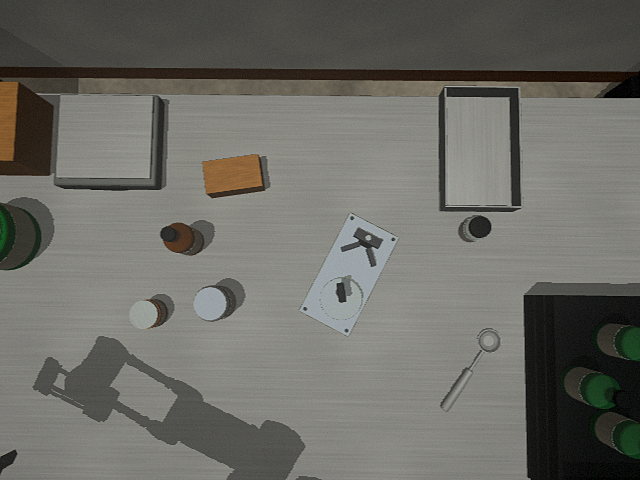

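The side view shows the jar at (237,187) next to the can at (252,210), with the fixture at (295,298). In the top view the jar's lid is at (147,313), the plate runs from (348,215) to (325,325), the knob is at (341,292) and the vee at (366,242). I'll measure these next.

```bash
cat > h.py <<'E'
import numpy as np, cv2
from scipy.spatial.transform import Rotation as R
from rig import manip, vision, cut_out
CM={c:vision.camera_model(c) for c in ("side","top")}
def ray(c,px):
    m=CM[c]; d=np.linalg.solve(m["K"],[px[0],px[1],1.]); return m["origin"],R.from_quat(m["orientation"]).apply(d)
def onz(c,px,z):
    o,d=ray(c,px); return o+d*(z-o[2])/d[2]
def proj(c,P):
    m=CM[c]; q=R.from_quat(m["orientation"]).inv().apply(np.atleast_2d(P)-m["origin"]); q=q@m["K"].T; return q[:,:2]/q[:,2:]
E
python3 - <<'E'
from h import *
from scipy.optimize import least_squares
np.set_printoptions(precision=1,suppress=True)
ims={c:cv2.imread(f"pics/{c}0.png") for c in ("side","top")}
mk={}
for c in ims: mk[c]=cut_out(c,"nest")[0]["mask"].astype(np.uint8)
m=mk["top"]; cs,_=cv2.findContours(m,0,2); r=cv2.minAreaRect(max(cs,key=cv2.contourArea)); b=cv2.boxPoints(r); print("top rect",r,b)
W=np.array([onz("top",p,10) for p in b]); print(W, [np.linalg.norm(W[i]-W[i-1]) for i in range(4)])
cs,_=cv2.findContours(mk["side"],0,2); k=max(cs,key=cv2.contourArea); 
print("side", cv2.approxPolyDP(cv2.convexHull(k),4,True)[:,0])
for c,box in (("top",(290,205,405,340)),("side",(215,160,365,330))):
    x0,y0,x1,y1=box; im=cv2.resize(ims[c][y0:y1,x0:x1],None,fx=4,fy=4,interpolation=cv2.INTER_CUBIC); cv2.imwrite(f"pics/{c}0z.png",im); print(im.shape)
# cylinders: fit by mask silhouettes
def fit(n,rr,h):
    ms={c:cut_out(c,n)[0]["mask"] for c in ims}
    th=np.linspace(0,6.28,40)
    circ=np.c_[np.cos(th),np.sin(th)]*rr
    def bb(c,xy):
        P=np.vstack([np.c_[circ+xy,np.full(40,z)] for z in (0,h)]); q=proj(c,P); return np.r_[q.min(0),q.max(0)]
    for c in ms:
        ys,xs=np.nonzero(ms[c]); t=np.r_[xs.min(),ys.min(),xs.max()+1,ys.max()+1]
        s=least_squares(lambda v:bb(c,v)-t,onz(c,t.reshape(2,2).mean(0),h/2)[:2],loss="soft_l1"); print(n,c,s.x,s.fun)
fit("jar_mid",30,75); fit("can_mid",36,110); fit("spice_mid",24,100); fit("sauce_mid",30,190)
E
```

```text
top rect ((348.039794921875, 274.3889465332031), (56.62174987792969, 111.62525177001953), 27.847578048706055) [[296.9 310.5]
 [349.1 211.8]
 [399.1 238.3]
 [347.  337. ]]
[[ 471.5  -10.7   10. ]
 [ 686.1 -120.9   10. ]
 [ 629.6 -229.7   10. ]
 [ 416.9 -118.4   10. ]] [np.float64(120.76660191304482), np.float64(241.2488111489856), np.float64(122.59377328127563), np.float64(240.02071561622765)]
side [[238 303]
 [253 271]
 [277 257]
 [349 290]
 [338 328]]
(540, 460, 3)
(680, 600, 3)
jar_mid side [461.7 295.5] [-1.1 -0.4  1.2  0.3]
jar_mid top [462.5 297.4] [ 0.3 -0.2 -0.3  0.2]
can_mid side [755.4  91.7] [ 8.9 -1.4 -2.7  1.3]
can_mid top [487.1 154.6] [-1.2 -0.9  1.6  0.8]
spice_mid side [ 645.6 -383.6] [-0.5 -2.   0.5  1.5]
spice_mid top [ 645.9 -379.2] [-0.9 -0.8  0.8  0.9]
sauce_mid side [617.5 218.9] [-0.5 -2.8  0.5  1.4]
sauce_mid top [609.9 211.9] [-1.5 -1.5  6.1  4. ]
```

View pics/top0z.png

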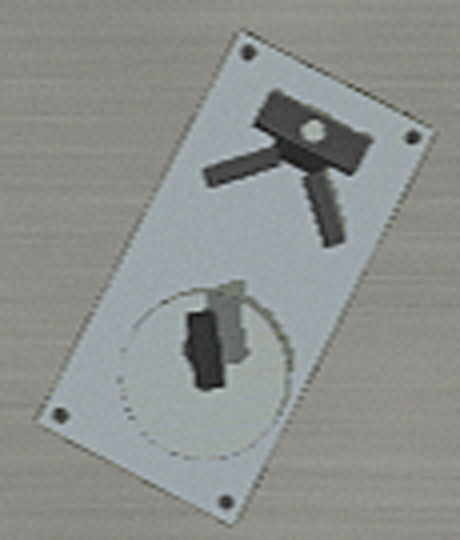

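View pics/side0z.png

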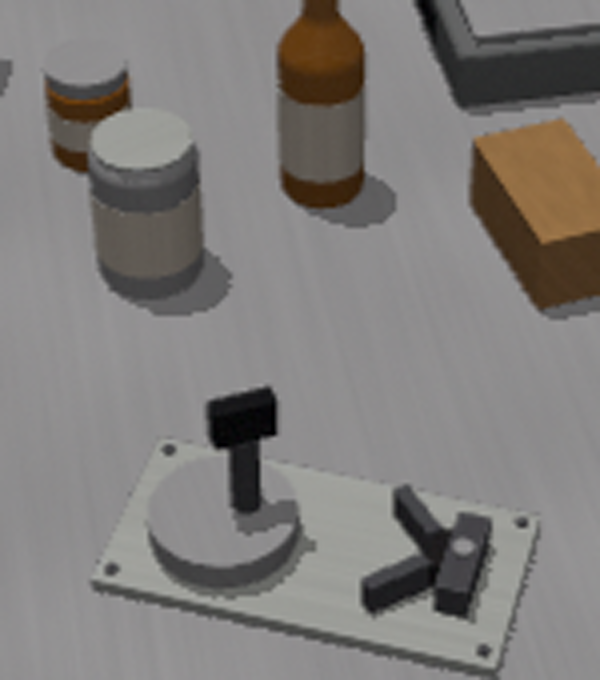

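Run:
```python
from h import *
from scipy.optimize import least_squares
np.set_printoptions(precision=2,suppress=True)
top=np.array([[240,30],[436,130],[234,524],[38,420]])/4+[290,205]
side=np.array([[165,439],[540,517],[495,662],[94,582]])/4+[215,160]
# order local: top: (+x,+y),(+x,-y),(-x,-y),(-x,+y); side: (-x,+y),(+x,+y),(+x,-y),(-x,-y)
L=np.array([[120,60,10],[120,-60,10],[-120,-60,10],[-120,60,10.]])
def T(v,P): return R.from_euler('z',v[2]).apply(P)+[v[0],v[1],0]
f=lambda v,w:np.r_[(proj("top",T(v,L))-top).ravel()*w[0],(proj("side",T(v,L[[3,0,1,2]]))-side).ravel()*w[1]]
for w in((1,1),(1,0),(0,1)):
    s=least_squares(f,[550,-120,-.47],args=(w,)); print(w,s.x,s.fun)
    if w==(1,1): v=s.x
def loc(P): return R.from_euler('z',-v[2]).apply(P-[v[0],v[1],0])
z=lambda c,p:np.array(p)/4+([290,205] if c=="top" else [215,160])
# vee tips z=32
for p in [(202,170),(208,187),(323,248),(344,243),(284,165),(318,170),(300,172)]: print("vee",p,loc(onz("top",z("top",p),32)))
for p in [(393,490),(412,486),(363,578),(371,590)]: print("vee s",p,loc(onz("side",z("side",p),32)))
# grip top face z=122
for p in [(200,350),(187,312),(216,310),(193,390),(225,388)]: print("grip",p,loc(onz("top",z("top",p),122)))
# lobe circle centre in top approx x 118..292,y 287..460
print("lobe",loc(onz("top",z("top",(206,374)),34)))
np.save("fix.npy",v); print("seat",T(v,np.array([30,0,10.])),"knob",T(v,np.array([-44,0,108.])))
```

```text
(1, 1) [ 552.2  -123.14   -0.47] [ 0.34 -0.79  0.65 -0.47  0.45  0.44 -0.35  0.24 -1.29 -1.04  0.58 -1.1
  0.81  1.22 -0.98 -1.07]
(1, 0) [ 551.9  -122.56   -0.47] [ 0.1  -0.66  0.39 -0.32  0.14  0.58 -0.64  0.35 -0.   -0.    0.   -0.
  0.    0.   -0.   -0.  ]
(0, 1) [ 552.46 -124.28   -0.47] [ 0.   -0.    0.   -0.    0.    0.    0.    0.   -1.17 -0.69  0.79 -0.82
  1.09  1.56 -0.81 -0.66]
vee (202, 170) [38.99 43.1  32.  ]
vee (208, 187) [32.42 36.12 32.  ]
vee (323, 248) [ 31.75 -32.7   32.  ]
vee (344, 243) [ 39.23 -41.35  32.  ]
vee (284, 165) [61.45  5.68 32.  ]
vee (318, 170) [ 67.4  -11.54  32.  ]
vee (300, 172) [62.05 -3.55 32.  ]
vee s (393, 490) [34.91 33.64 32.  ]
vee s (412, 486) [44.82 39.77 32.  ]
vee s (363, 578) [ 35.89 -36.37  32.  ]
vee s (371, 590) [ 42.52 -43.65  32.  ]
grip (200, 350) [-46.76   3.18 122.  ]
grip (187, 312) [-33.27  17.28 122.  ]
grip (216, 310) [-25.87   5.16 122.  ]
grip (193, 390) [-65.56  -2.69 122.  ]
grip (225, 388) [-57.5  -16.06 122.  ]
lobe [-55.8   -8.11  34.  ]
seat [ 578.97 -136.67   10.  ] knob [ 512.92 -103.3   108.  ]
```

Emit:
{"api": "play_rows", "payload": {"steps": [[[0,0,0,0,0,0.14,1],[0,0,0,0,0,0.14,1],[0,0,0,0,0,0.14,1],[0,0,0,0,0,0.14,1],[0,0,0,0,0,0.14,1],[0,0,0,0,0,0.14,1],[0,0,0,0,0,0.14,1],[0,0,0,0,0,0.14,1],[0,0,0,0,0,0.14,1],[0,0,0,0,0,0.14,1],[0,0,0,0,0,0.14,1],[0,0,0,0,0,0.065,1],[0,0,0,0,0,0,1]]]}}

```text
time_s: 2.7
tcp_pos: [240.6, 522.2, 230.5]
eef_rot: [0.851, 0.525, 0.0, -0.0]
ft_force: [0.7, -0.5, -0.6]
opening: 94.0
```

```bash
cat >> h.py <<'E'
def st():
    o=manip.observe(); r=R.from_quat(o["eef_rot"]); M=r.as_matrix()
    print("t",o["time_s"],"tcp",o["tcp_pos"].round(2),"yhead",round(float(np.arctan2(M[1,1],M[0,1])),4),"zax",M[:,2].round(4),"F",o["ft_force"].round(2),"M",o["moment"].round(3),"open",round(o["opening"],1))
    return o,r
def to(P,head=None):
    o,r=st(); d=r.inv().apply(np.array(P)-o["tcp_pos"]); print("tool shift mm",d.round(1))
    if head is not None:
        G=R.from_matrix(np.array([[-np.sin(head),np.cos(head),0],[np.cos(head),np.sin(head),0],[0,0,-1]]).T) 
        tx=np.cross([np.cos(head),np.sin(head),0],[0,0,-1]); G=R.from_matrix(np.c_[tx,[np.cos(head),np.sin(head),0],[0,0,-1]])
        print("turn",(r.inv()*G).as_rotvec().round(4))
def loc(P):
    v=np.load("fix.npy"); return R.from_euler('z',-v[2]).apply(np.array(P)-[v[0],v[1],0])
def glob(P):
    v=np.load("fix.npy"); return R.from_euler('z',v[2]).apply(np.array(P,float))+[v[0],v[1],0]
E
python3 -c "
from h import *
to([462.1,296.5,130],-0.469)"
```

```text
t 2.7 tcp [240.63 522.24 230.48] yhead -0.4658 zax [ 0.e+00  1.e-04 -1.e+00] F [ 0.72 -0.46 -0.57] M [-0.105  0.051  0.033] open 94.0
tool shift mm [-102.2  299.3  100.5]
turn [-0.     -0.      0.0032]
```

Emit:
{"api": "play_rows", "payload": {"steps": [[[-0.0102,0.03,0.01,0,0,0.003,1],[-0.0102,0.03,0.01,0,0,0,1],[-0.0102,0.03,0.01,0,0,0,1],[-0.0102,0.03,0.01,0,0,0,1],[-0.0102,0.03,0.01,0,0,0,1],[-0.0102,0.03,0.01,0,0,0,1],[-0.0102,0.03,0.01,0,0,0,1],[-0.0102,0.03,0.01,0,0,0,1],[-0.0102,0.03,0.01,0,0,0,1],[-0.0102,0.03,0.01,0,0,0,1],[0,0,0,0,0,0,1],[0,0,0,0,0,0,1]]]}}

```text
time_s: 3.9
tcp_pos: [462.2, 295.5, 130.3]
eef_rot: [0.852, 0.523, -0.0, -0.0]
ft_force: [0.3, 0.1, -0.4]
opening: 93.4
```

```bash
python3 -c "
from h import *
for c in ('top','side'): cv2.imwrite(f'pics/{c}1.png',vision.read_camera(c)[120:340,80:360,::-1].repeat(2,0).repeat(2,1))
to([462.1,296.5,56],-0.469)"
```

```text
t 4.0 tcp [461.75 296.45 130.84] yhead -0.468 zax [ 0.e+00  8.e-04 -1.e+00] F [ 0.32 -0.11  0.34] M [-0.077  0.098 -0.078] open 94.0
tool shift mm [ 0.2  0.3 74.8]
turn [-0.0003 -0.0007  0.001 ]
```

View pics/side1.png

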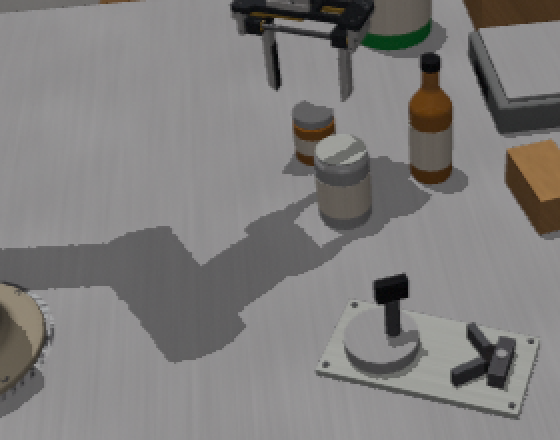

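The fingers sit open on either side of the jar (crop pixels 275 to 347, with the jar at 313), so they are aligned. I'll go down and grip.

Emit:
{"api": "play_rows", "payload": {"steps": [[[0,0,0.025,0,0,0,1],[0,0,0.025,0,0,0,1],[0,0,0.0145,0,0,0,1],[0,0,0.01,0,0,0,1],[0,0,0,0,0,0,1],[0,0,0,0,0,0,0.55],[0,0,0,0,0,0,0.5],[0,0,0,0,0,0,0.5],[0,0,0,0,0,0,0.5],[0,0,0,0,0,0,0.5],[0,0,0,0,0,0,0.5]]], "force": 10}}

```text
time_s: 5.1
tcp_pos: [462.1, 295.9, 56.4]
eef_rot: [0.852, 0.523, 0.0, -0.0]
ft_force: [-2.2, 1.0, 3.3]
opening: 60.0
```

```bash
python3 -c "
from h import *
st(); print(glob([20,0,66]))"
```

```text
t 5.1 tcp [462.08 295.93  56.4 ] yhead -0.4694 zax [-2.e-04  6.e-04 -1.e+00] F [-2.2   1.01  3.33] M [ 0.041  0.395 -0.091] open 60.0
[ 570.0468638  -132.15931634   66.        ]
```

Emit:
{"api": "play_rows", "payload": {"steps": [[[0,0,-0.01,0,0,0,0.5],[0,0,-0.02,0,0,0,0.5],[0,0,-0.03,0,0,0,0.5],[0,0,-0.035,0,0,0,0.5],[0,0,-0.035,0,0,0,0.5],[0,0,-0.02,0,0,0,0.5],[0,0,0,0,0,0,0.5]]]}}

```text
time_s: 5.8
tcp_pos: [464.1, 296.4, 209.3]
eef_rot: [0.852, 0.523, 0.003, 0.001]
ft_force: [-0.4, 0.1, -2.4]
opening: 59.6
```

```bash
python3 -c "
from h import *
to(glob([20,0,206]),-0.469)"
```

```text
t 5.8 tcp [464.06 296.39 209.29] yhead -0.469 zax [ 0.0065  0.0027 -1.    ] F [-0.44  0.09 -2.35] M [-0.008  0.101  0.013] open 59.6
tool shift mm [-334.4  288.2    2.8]
turn [ 0.0046 -0.0054  0.    ]
```

Emit:
{"api": "play_rows", "payload": {"steps": [[[-0.01,0.009,0,0,0,0,0.5],[-0.022,0.019,0,0,0,0,0.5],[-0.0225,0.0195,0,0,0,0,0.5],[-0.0225,0.0195,0,0,0,0,0.5],[-0.0225,0.0195,0,0,0,0,0.5],[-0.0225,0.0195,0,0,0,0,0.5],[-0.0225,0.0195,0,0,0,0,0.5],[-0.0225,0.0195,0,0,0,0,0.5],[-0.0225,0.0195,0,0,0,0,0.5],[-0.0225,0.0195,0,0,0,0,0.5],[-0.0225,0.0195,0,0,0,0,0.5],[-0.0225,0.0195,0,0,0,0,0.5],[-0.0225,0.0195,0,0,0,0,0.5],[-0.0225,0.0195,0,0,0,0,0.5],[-0.022,0.019,0,0,0,0,0.5],[-0.01,0.009,0,0,0,0,0.5],[0,0,0,0,0,0,0.5],[0,0,0,0,0,0,0.5],[0,0,0,0,0,0,0.5]]]}}

```text
time_s: 7.7
tcp_pos: [569.2, -131.9, 205.5]
eef_rot: [0.852, 0.524, -0.0, -0.001]
ft_force: [-0.9, 0.5, -3.8]
opening: 59.7
```

```bash
python3 -c "
from h import *
to(glob([20,0,106]),-0.469)"
```

```text
t 7.7 tcp [ 569.19 -131.88  205.53] yhead -0.468 zax [-0.0013  0.0013 -1.    ] F [-0.93  0.52 -3.78] M [-0.033  0.067 -0.06 ] open 59.7
tool shift mm [ 0.1  1.1 99.5]
turn [-0.0018 -0.0006  0.001 ]
```

Emit:
{"api": "play_rows", "payload": {"steps": [[[0,0.0046,0.015,0,0,0,0.5],[0,0,0.025,0,0,0,0.5],[0,0,0.015,0,0,0,0.5],[0,0,0,0,0,0,0.5],[0,0,0,0,0,0,0.5]]]}}

```text
time_s: 8.2
tcp_pos: [574.1, -134.4, 151.4]
eef_rot: [0.852, 0.524, 0.0, -0.0]
ft_force: [-0.1, -0.3, -2.8]
opening: 59.7
```

```bash
python3 -c "
from h import *
for c,(x,y) in (('top',(250,180)),('side',(200,180))):
    im=vision.read_camera(c); cv2.imwrite(f'pics/{c}2.png',cv2.resize(im[y:y+160,x:x+200,::-1],None,fx=4,fy=4,interpolation=cv2.INTER_CUBIC)[:600])
to(glob([23.5,0,66.4]),-0.469)"
```

```text
t 8.3 tcp [ 574.84 -135.03  152.27] yhead -0.4682 zax [ 2.3e-03 -6.0e-04 -1.0e+00] F [ 0.27 -0.19 -2.49] M [-0.02   0.1   -0.017] open 60.2
tool shift mm [ 0.4 -2.3 85.9]
turn [ 0.0023 -0.0005  0.0008]
```

View pics/side2.png

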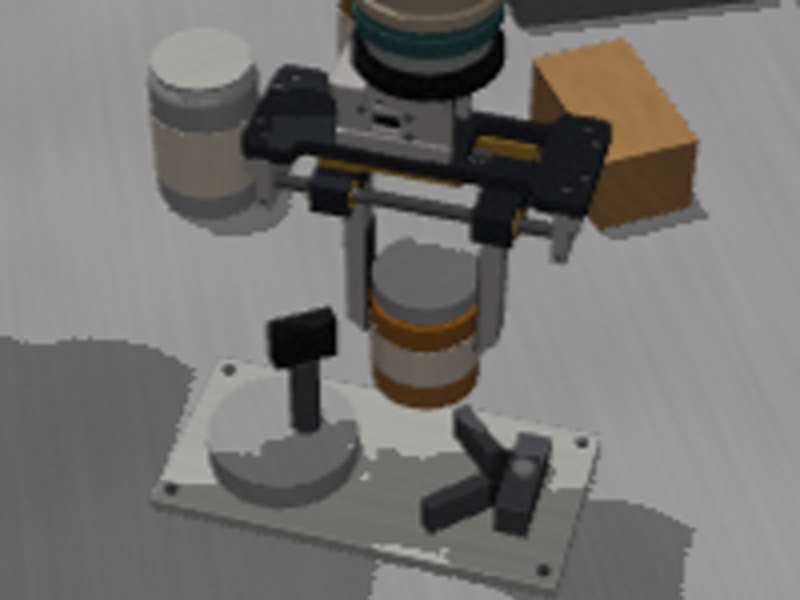

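View pics/top2.png

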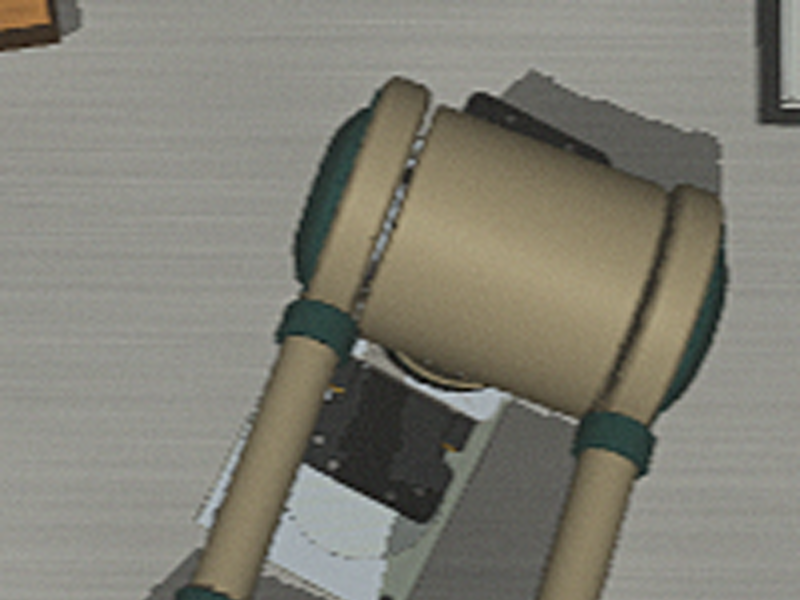

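Emit:
{"api": "play_rows", "payload": {"steps": [[[0,-0.001,0.01,0,0,0,0.5],[0,0,0.02,0,0,0,0.5],[0,0,0.02,0,0,0,0.5],[0,0,0.02,0,0,0,0.5],[0,0,0.01,0,0,0,0.5],[0,0,0,0,0,0,0.5],[0,0,0,0,0,0,0.5]]]}}

```text
time_s: 9.0
tcp_pos: [573.7, -135.1, 71.5]
eef_rot: [0.852, 0.523, 0.0, 0.0]
ft_force: [0.4, -0.4, -3.6]
opening: 59.8
```

```bash
python3 -c "
from h import *
for c,(x,y) in (('side',(200,180)),):
    im=vision.read_camera(c); cv2.imwrite(f'pics/{c}3.png',cv2.resize(im[y:y+150,x:x+200,::-1],None,fx=4,fy=4,interpolation=cv2.INTER_CUBIC)[:600])
to(glob([23.5,0,66.4]),-0.469)"
```

```text
t 9.05 tcp [ 574.03 -135.2    71.92] yhead -0.469 zax [ 2.e-03 -6.e-04 -1.e+00] F [ 0.17  0.44 -2.4 ] M [-0.044  0.11  -0.016] open 59.8
tool shift mm [ 0.9 -1.4  5.5]
turn [ 0.0021 -0.0004 -0.    ]
```

View pics/side3.png

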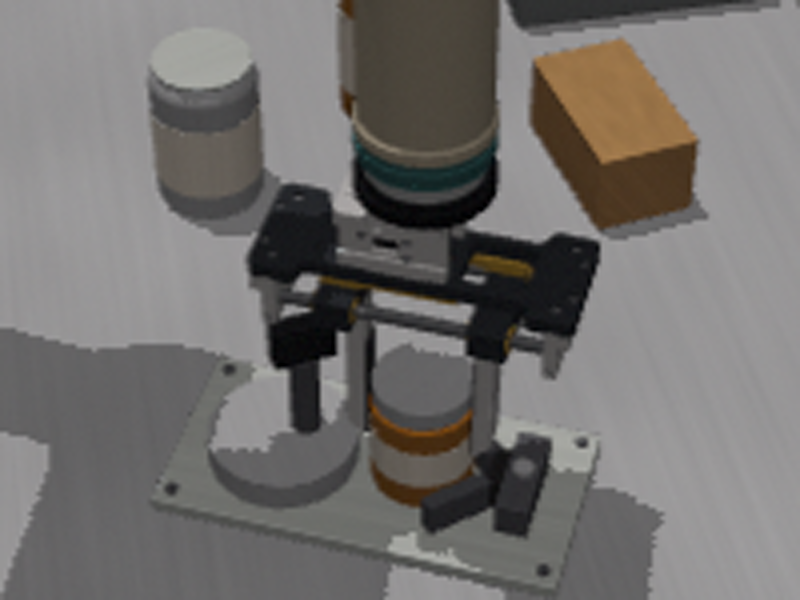

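The jar is inside the vee's mouth, about 5 mm above the plate, and the left finger clears the knob bar. I'll lower it gently.

Emit:
{"api": "play_rows", "payload": {"steps": [[[0,0,0.0015,0,0,0,0.5],[0,0,0.0015,0,0,0,0.5],[0,0,0.001,0,0,0,0.5],[0,0,0.0005,0,0,0,0.5],[0,0,0,0,0,0,0.5],[0,0,0,0,0,0,0.5]]]}}

```text
time_s: 9.65
tcp_pos: [573.2, -134.9, 66.5]
eef_rot: [0.852, 0.523, 0.0, 0.0]
ft_force: [0.1, 0.1, -3.5]
opening: 59.5
```

```bash
python3 -c "
from h import *
to(glob([23.5,0,66.4]),-0.469)"
```

```text
t 9.65 tcp [ 573.2  -134.92   66.48] yhead -0.469 zax [ 1.e-04  0.e+00 -1.e+00] F [ 0.09  0.05 -3.52] M [-0.047  0.042 -0.02 ] open 59.5
tool shift mm [ 1.  -0.6  0.1]
turn [ 0.0001 -0.0001  0.    ]
```

Emit:
{"api": "play_rows", "payload": {"steps": [[[0.0005,0,0.0005,0,0,0,0.5],[0,0,0.0005,0,0,0,0.5],[0,0,0,0,0,0,0.5],[0,0,0,0,0,0,0.5]]]}}

```text
time_s: 10.05
tcp_pos: [573.3, -134.9, 66.4]
eef_rot: [0.852, 0.524, -0.0, 0.0]
ft_force: [-2.5, -1.3, 4.7]
opening: 59.6
```

```bash
python3 -c "
from h import *
to(glob([23.5,0,66.4]),-0.469)"
```

```text
t 10.05 tcp [ 573.27 -134.86   66.42] yhead -0.4687 zax [ 1.e-04 -8.e-04 -1.e+00] F [-2.52 -1.28  4.71] M [-0.19   0.739  0.065] open 59.6
tool shift mm [ 1.  -0.6  0. ]
turn [0.0005 0.0007 0.0003]
```

Emit:
{"api": "play_rows", "payload": {"steps": [[[0,0,-0.0004,0,0,0,0.5],[0,0.0006,0,0,0,0,0.5],[0,0.0006,0,0,0,0,0.5],[0,0.0006,0,0,0,0,0.5],[0,0,0,0,0,0,0.5],[0,0,0,0,0,0,0.5]]], "force": 6}}

```text
time_s: 10.65
tcp_pos: [573.7, -134.8, 66.3]
eef_rot: [0.852, 0.523, -0.001, -0.001]
ft_force: [-4.7, -0.3, 6.6]
opening: 59.7
```

```bash
cat >> h.py <<'E'
def lf():
    o,r=st(); v=np.load("fix.npy"); q=R.from_euler('z',-v[2]); print("local F",q.apply(o["ft_force"]).round(2),"M",q.apply(o["moment"]).round(3),"pos",loc(o["tcp_pos"]).round(2))
E
python3 -c "
from h import *
lf()"
```

```text
t 10.65 tcp [ 573.66 -134.77   66.32] yhead -0.4689 zax [-2.5e-03  9.0e-04 -1.0e+00] F [-4.67 -0.28  6.56] M [0.008 1.047 0.022] open 59.7
local F [-4.04 -2.36  6.56] M [-0.465  0.938  0.022] pos [24.4  -0.7  66.32]
```

Emit:
{"api": "play_rows", "payload": {"steps": [[[0,0,-0.0006,0,0,0,0.5],[0,0,0,0,0,0,0.5],[0,0,0,0,0,0,0.5]]]}}

```text
time_s: 10.95
tcp_pos: [574.4, -134.8, 66.3]
eef_rot: [0.852, 0.523, -0.0, -0.001]
ft_force: [-4.2, 0.5, 3.6]
opening: 59.7
```

```bash
python3 -c "
from h import *
lf()"
```

```text
t 10.95 tcp [ 574.41 -134.83   66.33] yhead -0.4691 zax [-1.3e-03  9.0e-04 -1.0e+00] F [-4.2   0.48  3.61] M [0.107 0.87  0.007] open 59.7
local F [-3.96 -1.46  3.61] M [-0.297  0.825  0.007] pos [25.1  -0.42 66.33]
```

Emit:
{"api": "play_rows", "payload": {"steps": [[[0,0,-0.0007,0,0,0,0.5],[0,0.0005,0,0,0,0,0.5],[0,0.0005,0,0,0,0,0.5],[0,0,0,0,0,0,0.5],[0,0,0,0,0,0,0.5]]]}}

```text
time_s: 11.45
tcp_pos: [574.9, -135.5, 66.5]
eef_rot: [0.852, 0.524, -0.001, -0.001]
ft_force: [-4.5, 0.5, -2.2]
opening: 59.5
```

```bash
python3 -c "
from h import *
lf()"
```

```text
t 11.45 tcp [ 574.94 -135.46   66.54] yhead -0.4689 zax [-2.2e-03  7.0e-04 -1.0e+00] F [-4.5   0.49 -2.18] M [0.102 0.986 0.056] open 59.5
local F [-4.23 -1.59 -2.18] M [-0.354  0.926  0.056] pos [25.86 -0.74 66.54]
```

Emit:
{"api": "play_rows", "payload": {"steps": [[[-0.0003,0.0005,0,0,0,0,0.5],[0,0.0005,0,0,0,0,0.5],[0,0,0,0,0,0,0.5],[0,0,0,0,0,0,0.5]]]}}

```text
time_s: 11.85
tcp_pos: [575.4, -136.2, 66.7]
eef_rot: [0.852, 0.524, -0.001, -0.001]
ft_force: [-5.4, 1.1, -1.8]
opening: 59.6
```

```bash
python3 -c "
from h import *
lf()"
```

```text
t 11.85 tcp [ 575.35 -136.17   66.69] yhead -0.4688 zax [-2.8e-03  7.0e-04 -1.0e+00] F [-5.37  1.1  -1.77] M [0.171 1.171 0.056] open 59.6
local F [-5.29 -1.44 -1.77] M [-0.375  1.122  0.056] pos [26.54 -1.18 66.69]
```

Emit:
{"api": "play_rows", "payload": {"steps": [[[-0.0006,0.0003,0,0,0,0,0.5],[0,0,0,0,0,0,0.5],[0,0,0,0,0,0,0.5]]]}}

```text
time_s: 12.15
tcp_pos: [575.6, -136.9, 66.7]
eef_rot: [0.852, 0.523, -0.001, -0.001]
ft_force: [-5.3, 0.3, -2.3]
opening: 59.6
```

```bash
python3 -c "
from h import *
lf()
im=vision.read_camera('side'); x,y=240,230; cv2.imwrite('pics/side4.png',cv2.resize(im[y:y+90,x:x+120,::-1],None,fx=6,fy=6,interpolation=cv2.INTER_CUBIC))"
```

```text
t 12.15 tcp [ 575.58 -136.88   66.71] yhead -0.469 zax [-2.3e-03  7.0e-04 -1.0e+00] F [-5.31  0.34 -2.3 ] M [0.135 1.172 0.015] open 59.6
local F [-4.89 -2.09 -2.3 ] M [-0.408  1.107  0.015] pos [27.07 -1.71 66.71]
```

View pics/side4.png

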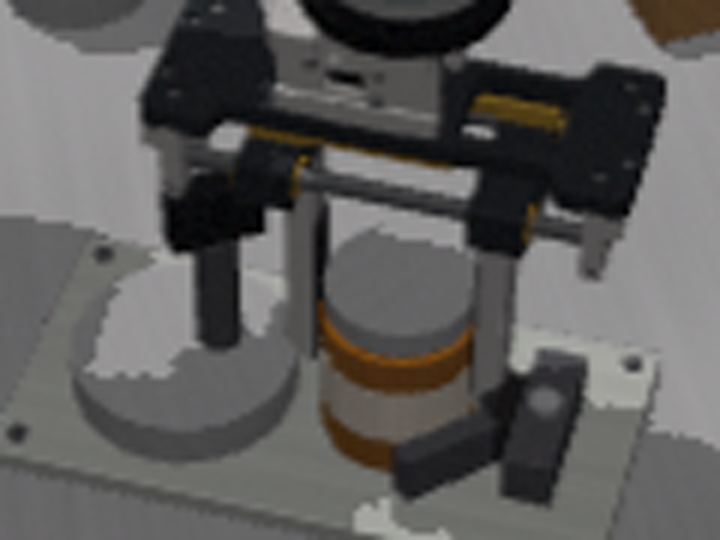

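Emit:
{"api": "play_rows", "payload": {"steps": [[[-0.0005,0.0003,0,0,0,0,0.5],[-0.0005,0.0003,0,0,0,0,0.5],[0,0,0,0,0,0,0.5],[0,0,0,0,0,0,0.5]]]}}

```text
time_s: 12.6
tcp_pos: [575.6, -137.1, 66.7]
eef_rot: [0.852, 0.523, -0.0, -0.002]
ft_force: [-5.0, 3.4, -1.1]
opening: 59.7
```

```bash
python3 -c "
from h import *
lf()"
```

```text
t 12.6 tcp [ 575.6  -137.09   66.74] yhead -0.4695 zax [-0.0024  0.0024 -1.    ] F [-5.    3.37 -1.13] M [0.616 1.16  0.036] open 59.7
local F [-5.99  0.75 -1.13] M [0.027 1.313 0.036] pos [27.18 -1.9  66.74]
```

Emit:
{"api": "play_rows", "payload": {"steps": [[[0,0,0,0,0,0,0.72],[0,0,0,0,0,0,0.72],[0,-0.001,0,0,0,0,0.72],[0,0,0,0,0,0,0.72],[0,0,0,0,0,0,0.72]]]}}

```text
time_s: 13.1
tcp_pos: [577.2, -138.4, 67.8]
eef_rot: [0.852, 0.523, 0.001, 0.001]
ft_force: [0.5, 0.5, 0.8]
opening: 67.6
```

```bash
python3 -c "
from h import *
lf()
im=vision.read_camera('side'); x,y=240,230; cv2.imwrite('pics/side5.png',cv2.resize(im[y:y+90,x:x+120,::-1],None,fx=6,fy=6,interpolation=cv2.INTER_CUBIC))"
```

```text
t 13.1 tcp [ 577.22 -138.43   67.84] yhead -0.4691 zax [ 0.0031 -0.0011 -1.    ] F [0.46 0.54 0.8 ] M [-0.065  0.074  0.01 ] open 67.6
local F [0.17 0.69 0.8 ] M [-0.091  0.037  0.01 ] pos [29.23 -2.37 67.84]
```

View pics/side5.png

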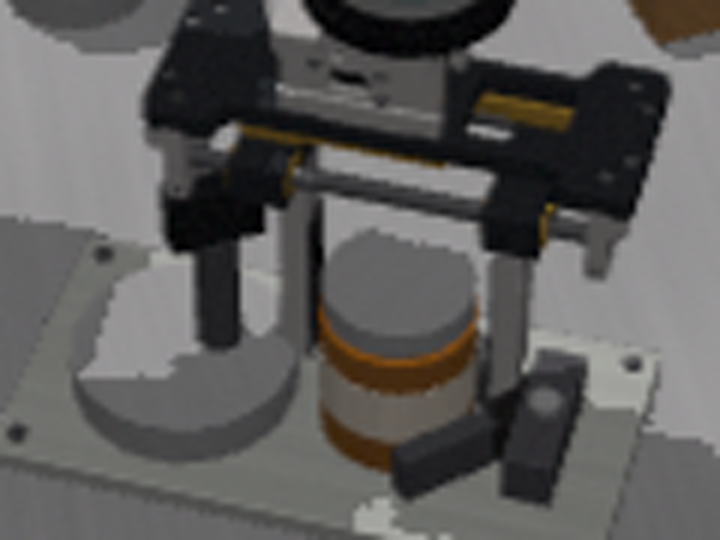

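Emit:
{"api": "play_rows", "payload": {"steps": [[[0,0,-0.005,0,0,0,0.72],[0,0,-0.02,0,0,0,0.72],[0,0,-0.03,0,0,0,0.72],[0,0,-0.03,0,0,0,0.72],[0,0,-0.03,0,0,0,0.72],[0,0,-0.03,0,0,0,0.72],[0.04,0,0,0,0,0,0.72],[0.04,0,0,0,0,0,0.72],[0.04,0,0,0,0,0,0.72],[0.04,0,0,0,0,0,0.72],[0.04,0,0,0,0,0,0.72],[0.04,0,0,0,0,0,0.72],[0.02,0,0,0,0,0,0.72]]]}}

```text
time_s: 14.45
tcp_pos: [694.5, 97.1, 212.3]
eef_rot: [0.851, 0.524, 0.001, -0.0]
ft_force: [0.1, -0.5, 0.3]
opening: 67.6
```

```bash
python3 -c "
from h import *
lf()
for c,(x,y) in (('top',(290,205)),('side',(220,235))):
    im=vision.read_camera(c); cv2.imwrite(f'pics/{c}6f.png',im[:,:,::-1]); cv2.imwrite(f'pics/{c}6.png',cv2.resize(im[y:y+ (135 if c=='top' else 100),x:x+(115 if c=='top' else 140),::-1],None,fx=4,fy=4,interpolation=cv2.INTER_CUBIC))"
```

```text
t 14.45 tcp [694.51  97.1  212.31] yhead -0.4666 zax [ 0.0012  0.0011 -1.    ] F [ 0.06 -0.55  0.32] M [-0.029  0.155 -0.004] open 67.6
local F [ 0.3  -0.46  0.32] M [-0.096  0.125 -0.004] pos [ 27.72 260.75 212.31]
```

View pics/top6.png

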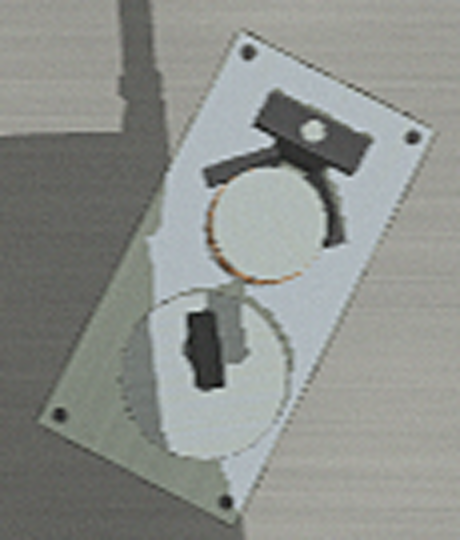

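View pics/side6.png

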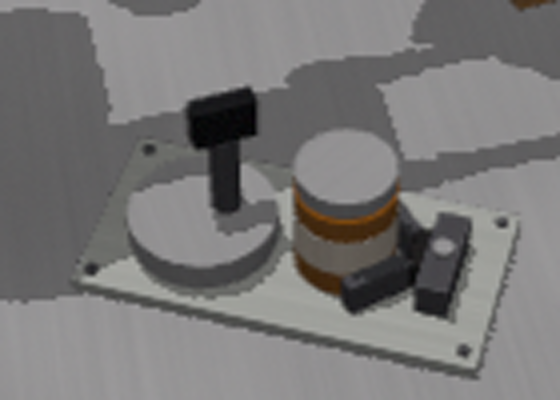

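```bash
python3 -c "
from h import *
print('lid top',loc(onz('top',np.array([269,223.5])/4+[290,205],85)))
print('lid side',loc(onz('side',np.array([346,167.5])/4+[220,235],85)))
im=cv2.imread('pics/top6f.png'); g=cv2.cvtColor(im,6)[205:340,290:405]
m=(g<45).astype(np.uint8); n,l,s,ce=cv2.connectedComponentsWithStats(m)
for i in range(1,n):
  if s[i,4]>60:
    pts=np.argwhere(l==i)[:,::-1].astype(np.float32); r=cv2.minAreaRect(pts); print(s[i],r); b=cv2.boxPoints(r)+[290,205]; print(np.array([loc(onz('top',p,120)) for p in b]).round(1))
# predicted grip top outline for cam values
for a in (.5,.6,.7): print(a,((proj('top',[glob(R.from_euler('z',a).apply([x,y,122])+[-44,0,0]) for x,y in((19,7),(19,-7),(-19,-7),(-19,7))])-[290,205])*4).round())
to(glob([-44,-1.2,200]),-1.44)
"
```

```text
lid top [26.32803735  0.28536881 85.        ]
lid side [27.9473172  -2.42182455 85.        ]
0.5 [[193. 309.]
 [222. 309.]
 [224. 387.]
 [195. 387.]]
0.6 [[189. 311.]
 [218. 307.]
 [227. 385.]
 [199. 389.]]
0.7 [[186. 313.]
 [214. 307.]
 [231. 383.]
 [203. 389.]]
t 14.55 tcp [694.09  96.25 211.89] yhead -0.4659 zax [ 3.e-04  4.e-04 -1.e+00] F [-0.05 -0.98 -0.25] M [0.013 0.108 0.04 ] open 67.8
tool shift mm [-260.9  -72.2   11.8]
turn [-1.000e-04 -5.000e-04  9.741e-01]
```

The jar stands upright against both vee arms: lid at (269,224) in the top zoom, jar at (346,215) in the side zoom. The knob has not been disturbed and sits at about 0.57 rad. I'll go to the knob.

Emit:
{"api": "play_rows", "payload": {"steps": [[[-0.02,-0.006,0,0,0,0,0.5],[-0.04,-0.011,0,0,0,0,0.5],[-0.04,-0.011,0,0,0,0,0.5],[-0.04,-0.011,0,0,0,0,0.5],[-0.04,-0.011,0,0,0,0,0.5],[-0.04,-0.011,0,0,0,0,0.5],[-0.041,-0.0112,0,0,0,0,0.5],[0,0,0,0,0,0.13,0.5],[0,0,0,0,0,0.13,0.5],[0,0,0,0,0,0.13,0.5],[0,0,0,0,0,0.13,0.5],[0,0,0,0,0,0.13,0.5],[0,0,0,0,0,0.13,0.5],[0,0,0,0,0,0.13,0.5],[0,0,0,0,0,0.093,0.5],[0,0,0,0,0,0,0.5],[0,0,0,0,0,0,0.5]]]}}

```text
time_s: 16.25
tcp_pos: [510.1, -107.0, 212.4]
eef_rot: [0.999, 0.05, -0.0, 0.0]
ft_force: [-1.0, 0.2, -0.4]
opening: 47.2
```

```bash
python3 -c "
from h import *
to(glob([-44,-1.2,118]),-1.47); lf()
x,y=200,160
im=vision.read_camera('side'); cv2.imwrite('pics/side7.png',cv2.resize(im[y:y+150,x:x+200,::-1],None,fx=4,fy=4,interpolation=cv2.INTER_CUBIC))"
```

```text
t 16.25 tcp [ 510.06 -107.05  212.4 ] yhead -1.4713 zax [-2.e-04 -6.e-04 -1.e+00] F [-1.03  0.22 -0.35] M [-0.057  0.168 -0.065] open 47.2
tool shift mm [ 2.6 -2.5 94.4]
turn [ 0.0005  0.0003 -0.0013]
t 16.25 tcp [ 510.06 -107.05  212.4 ] yhead -1.4713 zax [-2.e-04 -6.e-04 -1.e+00] F [-1.03  0.22 -0.35] M [-0.057  0.168 -0.065] open 47.2
local F [-1.02 -0.27 -0.35] M [-0.126  0.124 -0.065] pos [-44.87  -4.64 212.4 ]
```

View pics/side7.png

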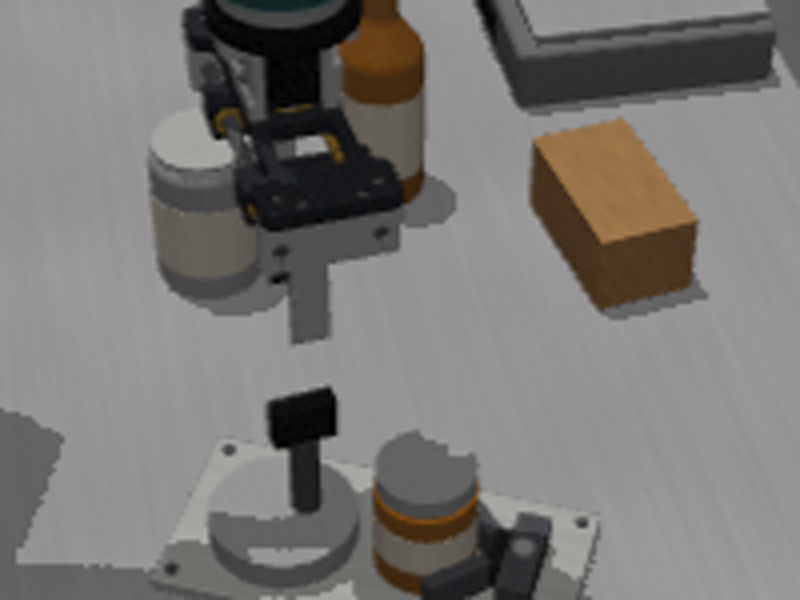

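Emit:
{"api": "play_rows", "payload": {"steps": [[[0.0022,-0.0022,0.02,0,0,0,0.5],[0,0,0.03,0,0,0,0.5],[0,0,0.03,0,0,0,0.5],[0,0,0.012,0,0,0,0.5],[0,0,0,0,0,0,0.5],[0,0,0,0,0,0,0.5]]]}}

```text
time_s: 16.9
tcp_pos: [513.7, -104.1, 121.0]
eef_rot: [0.999, 0.05, 0.001, 0.0]
ft_force: [0.8, 0.8, 0.2]
opening: 46.8
```

```bash
python3 -c "
from h import *
to(glob([-44,-1.2,118]),-1.47); lf()
x,y=200,180
im=vision.read_camera('side'); cv2.imwrite('pics/side8.png',cv2.resize(im[y:y+150,x:x+200,::-1],None,fx=4,fy=4,interpolation=cv2.INTER_CUBIC))"
```

```text
t 16.9 tcp [ 513.67 -104.06  121.01] yhead -1.4717 zax [ 1.3e-03 -5.0e-04 -1.0e+00] F [0.78 0.77 0.18] M [ 0.024  0.113 -0.022] open 46.8
tool shift mm [-1.3  0.2  3. ]
turn [ 0.0006 -0.0013 -0.0017]
t 16.9 tcp [ 513.67 -104.06  121.01] yhead -1.4717 zax [ 1.3e-03 -5.0e-04 -1.0e+00] F [0.78 0.77 0.18] M [ 0.024  0.113 -0.022] open 46.8
local F [0.35 1.04 0.18] M [-0.029  0.112 -0.022] pos [-42.99  -0.34 121.01]
```

View pics/side8.png

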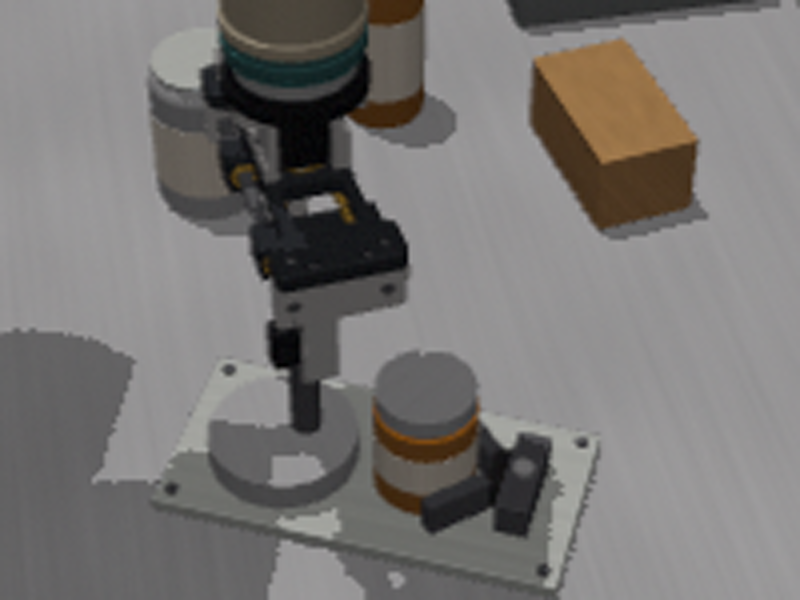

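```bash
python3 -c "
from h import *
o,r=st()
for yy in (23.4,36): 
  for xx in (-8,8): print(yy,xx,((proj('side',r.apply([xx,yy,20])+o['tcp_pos'])-[200,180])*4).round())
for x in(-19,19): print(((proj('side',glob(R.from_euler('z',.57).apply([x,-7,108])+[-44,-.8,0]))-[200,180])*4).round())
"
```

```text
t 16.95 tcp [ 514.05 -104.16  121.47] yhead -1.4717 zax [ 2.5e-03 -8.0e-04 -1.0e+00] F [ 1.09  0.28 -0.04] M [0.004 0.176 0.021] open 47.4
23.4 -8 [[302. 371.]]
23.4 8 [[330. 365.]]
36 -8 [[308. 387.]]
36 8 [[336. 381.]]
[[272. 347.]]
[[339. 333.]]
```

Emit:
{"api": "play_rows", "payload": {"steps": [[[-0.0008,0,0.002,0,0,0,0.5],[0,0,0,0,0,0,0.3],[0,0,0,0,0,0,0.1],[0,0,0,0,0,0,0.1],[0,0,0,0,0,0,0.1],[0,0,0,0,0,0,0.1],[0,0,0,0,0,0,0.1],[0,0,0,0,0,0,0.1]]], "force": 25}}

```text
time_s: 17.75
tcp_pos: [512.2, -103.4, 118.3]
eef_rot: [0.999, 0.05, 0.0, -0.0]
ft_force: [0.1, 2.9, 2.1]
opening: 14.0
```

```bash
python3 -c "
from h import *
to(glob([-44,-1.2,118]),-1.47); lf()"
```

```text
t 17.75 tcp [ 512.16 -103.37  118.26] yhead -1.4716 zax [ 0.e+00  6.e-04 -1.e+00] F [0.13 2.85 2.14] M [0.402 0.162 0.253] open 14.0
tool shift mm [0.1 1.  0.3]
turn [-0.0006 -0.0001 -0.0016]
t 17.75 tcp [ 512.16 -103.37  118.26] yhead -1.4716 zax [ 0.e+00  6.e-04 -1.e+00] F [0.13 2.85 2.14] M [0.402 0.162 0.253] open 14.0
local F [-1.17  2.6   2.14] M [0.286 0.326 0.253] pos [-44.65  -0.41 118.26]
```

Emit:
{"api": "play_rows", "payload": {"steps": [[[0,-0.0005,0,0,0,0,0.1],[0,0,0,0,0,-0.05,0.1],[0,0,0,0,0,-0.1,0.1],[0,0,0,0,0,-0.1,0.1],[0,0,0,0,0,-0.1,0.1],[0,0,0,0,0,-0.1,0.1],[0,0,0,0,0,-0.1,0.1],[0,0,0,0,0,-0.05,0.1],[0,0,0,0,0,0,0.1],[0,0,0,0,0,0,0.1]]]}}

```text
time_s: 18.75
tcp_pos: [512.0, -102.9, 118.2]
eef_rot: [0.94, 0.342, 0.0, -0.0]
ft_force: [-1.8, 2.7, 1.9]
opening: 14.0
```

```bash
cat >> h.py <<'E'
def kn():
    o=manip.observe(); M=R.from_quat(o["eef_rot"]).as_matrix(); h=float(np.arctan2(M[1,1],M[0,1])); print("t",o["time_s"],"cam~",round(h+2.04,4),"Mz",o["moment"].round(3),"F",o["ft_force"].round(1),"open",round(o["opening"],1),"loc",loc(o["tcp_pos"]).round(1))
E
python3 -c "
from h import *
kn()"
```

```text
t 18.75 cam~ 1.1663 Mz [ 0.474  0.209 -0.132] F [-1.8  2.7  1.9] open 14.0 loc [-4.500e+01 -1.000e-01  1.182e+02]
```

Emit:
{"api": "play_rows", "payload": {"steps": [[[0,-0.0005,0,0,0,-0.04,0.1],[0,0,0,0,0,-0.04,0.1],[0,0,0,0,0,-0.03,0.1],[0,0,0,0,0,0,0.1]]]}}

```text
time_s: 19.15
tcp_pos: [511.9, -102.8, 118.3]
eef_rot: [0.919, 0.393, 0.0, -0.0]
ft_force: [0.5, 2.4, 3.6]
opening: 13.7
```

```bash
python3 -c "
from h import *
kn()"
```

```text
t 19.15 cam~ 1.2773 Mz [ 0.422  0.192 -0.177] F [0.5 2.4 3.6] open 13.7 loc [-45.2   0.  118.3]
```

Emit:
{"api": "play_rows", "payload": {"steps": [[[0,0,0,0,0,-0.02,0.1],[0,0,0,0,0,-0.02,0.1],[0,0,0,0,0,0,0.1]]]}}

```text
time_s: 19.45
tcp_pos: [511.9, -102.8, 118.3]
eef_rot: [0.911, 0.412, 0.0, -0.0]
ft_force: [-0.3, 2.1, 3.3]
opening: 14.0
```

```bash
python3 -c "
from h import *
kn()"
```

```text
t 19.45 cam~ 1.3183 Mz [ 0.448  0.186 -0.264] F [-0.3  2.1  3.3] open 14.0 loc [-45.2  -0.  118.3]
```

Emit:
{"api": "play_rows", "payload": {"steps": [[[0,0,0,0,0,-0.02,0.1],[0,0,0,0,0,0,0.1],[0,0,0,0,0,0,0.1]]]}}

```text
time_s: 19.75
tcp_pos: [511.8, -102.8, 118.2]
eef_rot: [0.907, 0.421, 0.0, -0.0]
ft_force: [-0.4, 3.3, 3.9]
opening: 13.6
```

```bash
python3 -c "
from h import *
kn()"
```

```text
t 19.75 cam~ 1.3381 Mz [ 0.578  0.166 -0.21 ] F [-0.4  3.3  3.9] open 13.6 loc [-45.2  -0.  118.2]
```

Emit:
{"api": "play_rows", "payload": {"steps": [[[0,0,0,0,0,-0.02,0.1],[0,0,0,0,0,0,0.1],[0,0,0,0,0,0,0.1]]]}}

```text
time_s: 20.05
tcp_pos: [511.9, -102.7, 118.3]
eef_rot: [0.903, 0.43, 0.0, -0.0]
ft_force: [-0.0, 3.4, 4.2]
opening: 13.9
```

```bash
python3 -c "
from h import *
kn()"
```

```text
t 20.05 cam~ 1.3581 Mz [ 0.633  0.172 -0.171] F [-0.   3.4  4.2] open 13.9 loc [-45.2   0.  118.3]
```

Emit:
{"api": "play_rows", "payload": {"steps": [[[0,0,0,0,0,-0.02,0.1],[0,0,0,0,0,0,0.1],[0,0,0,0,0,0,0.1]]]}}

```text
time_s: 20.35
tcp_pos: [511.8, -102.7, 118.3]
eef_rot: [0.898, 0.439, 0.0, -0.0]
ft_force: [-0.1, 3.3, 4.7]
opening: 13.8
```

```bash
python3 -c "
from h import *
kn()"
```

```text
t 20.35 cam~ 1.3782 Mz [ 0.655  0.2   -0.243] F [-0.1  3.3  4.7] open 13.8 loc [-45.2   0.  118.3]
```

Emit:
{"api": "play_rows", "payload": {"steps": [[[0,0,0,0,0,-0.02,0.1],[0,0,0,0,0,0,0.1],[0,0,0,0,0,0,0.1]]]}}

```text
time_s: 20.65
tcp_pos: [511.8, -102.7, 118.2]
eef_rot: [0.894, 0.448, 0.0, -0.0]
ft_force: [0.2, 4.1, 5.7]
opening: 14.0
```

```bash
python3 -c "
from h import *
kn()"
```

```text
t 20.65 cam~ 1.3981 Mz [ 0.667  0.164 -0.263] F [0.2 4.1 5.7] open 14.0 loc [-45.2  -0.  118.2]
```

Emit:
{"api": "play_rows", "payload": {"steps": [[[0,0,0,0,0,-0.02,0.1],[0,0,0,0,0,0,0.1],[0,0,0,0,0,0,0.1]]]}}

```text
time_s: 20.95
tcp_pos: [511.8, -102.7, 118.2]
eef_rot: [0.89, 0.457, 0.0, -0.0]
ft_force: [-0.0, 4.7, 5.4]
opening: 13.9
```

```bash
python3 -c "
from h import *
kn()"
```

```text
t 20.95 cam~ 1.4181 Mz [ 0.671  0.174 -0.216] F [-0.   4.7  5.4] open 13.9 loc [-45.3   0.  118.2]
```

Emit:
{"api": "play_rows", "payload": {"steps": [[[0,0,0,0,0,-0.02,0.1],[0,0,0,0,0,0,0.1],[0,0,0,0,0,0,0.1]]]}}

```text
time_s: 21.25
tcp_pos: [511.8, -102.7, 118.2]
eef_rot: [0.885, 0.466, 0.0, -0.0]
ft_force: [-0.6, 3.1, 5.6]
opening: 13.6
```

```bash
python3 -c "
from h import *
kn()"
```

```text
t 21.25 cam~ 1.4381 Mz [ 0.71   0.205 -0.249] F [-0.6  3.1  5.6] open 13.6 loc [-45.3  -0.  118.2]
```

Emit:
{"api": "play_rows", "payload": {"steps": [[[0,0,0,0,0,-0.02,0.1],[0,0,0,0,0,0,0.1],[0,0,0,0,0,0,0.1]]]}}

```text
time_s: 21.55
tcp_pos: [511.7, -102.7, 118.2]
eef_rot: [0.88, 0.475, 0.0, -0.0]
ft_force: [-0.7, 4.0, 4.8]
opening: 13.6
```

```bash
python3 -c "
from h import *
kn()"
```

```text
t 21.55 cam~ 1.4581 Mz [ 0.717  0.2   -0.163] F [-0.7  4.   4.8] open 13.6 loc [-45.3   0.  118.2]
```

Emit:
{"api": "play_rows", "payload": {"steps": [[[0,0,0,0,0,-0.02,0.1],[0,0,0,0,0,0,0.1],[0,0,0,0,0,0,0.1]]]}}

```text
time_s: 21.85
tcp_pos: [511.7, -102.7, 118.2]
eef_rot: [0.875, 0.483, 0.0, -0.0]
ft_force: [-0.5, 2.8, 5.5]
opening: 14.0
```

```bash
python3 -c "
from h import *
kn()"
```

```text
t 21.85 cam~ 1.4781 Mz [ 0.723  0.106 -0.204] F [-0.5  2.8  5.5] open 14.0 loc [-45.3   0.  118.2]
```

Emit:
{"api": "play_rows", "payload": {"steps": [[[0,0,0,0,0,-0.02,0.1],[0,0,0,0,0,0,0.1],[0,0,0,0,0,0,0.1]]]}}

```text
time_s: 22.15
tcp_pos: [511.7, -102.7, 118.2]
eef_rot: [0.871, 0.492, 0.0, -0.0]
ft_force: [-0.1, 4.8, 5.0]
opening: 13.7
```

```bash
python3 -c "
from h import *
kn()
x,y=240,230
im=vision.read_camera('side'); cv2.imwrite('pics/side9.png',cv2.resize(im[y:y+90,x:x+120,::-1],None,fx=6,fy=6,interpolation=cv2.INTER_CUBIC))"
```

```text
t 22.15 cam~ 1.4981 Mz [ 0.725  0.254 -0.286] F [-0.1  4.8  5. ] open 13.7 loc [-45.3   0.  118.2]
```

View pics/side9.png

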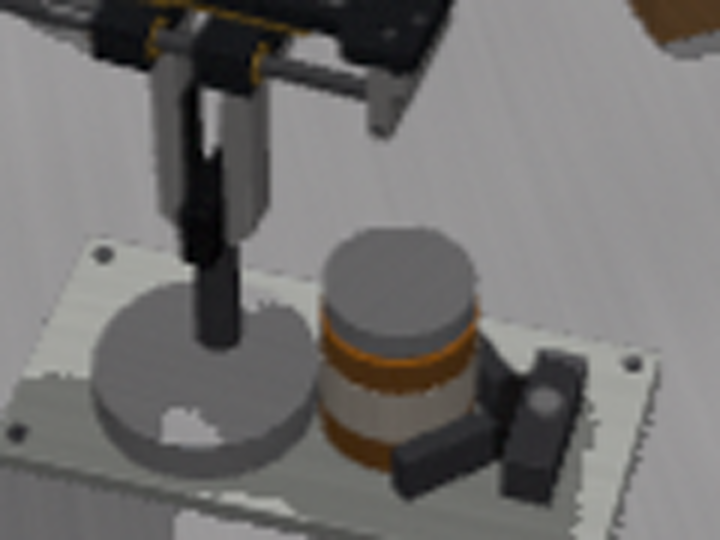

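The lobe has come round to (310,370), right beside the jar at (320,370) in the crop, and the jar stands straight against both arms. I'll carry on in smaller steps.

Emit:
{"api": "play_rows", "payload": {"steps": [[[0,0,0,0,0,-0.015,0.1],[0,0,0,0,0,0,0.1],[0,0,0,0,0,0,0.1]]]}}

```text
time_s: 22.5
tcp_pos: [511.7, -102.7, 118.2]
eef_rot: [0.867, 0.499, 0.0, -0.0]
ft_force: [-0.3, 4.0, 5.7]
opening: 13.8
```

```bash
python3 -c "
from h import *
kn()"
```

```text
t 22.5 cam~ 1.513 Mz [ 0.713  0.191 -0.232] F [-0.3  4.   5.7] open 13.8 loc [-45.3  -0.  118.2]
```

Emit:
{"api": "play_rows", "payload": {"steps": [[[0,0,0,0,0,-0.015,0.1],[0,0,0,0,0,0,0.1],[0,0,0,0,0,0,0.1]]]}}

```text
time_s: 22.8
tcp_pos: [511.7, -102.7, 118.2]
eef_rot: [0.863, 0.505, 0.0, -0.0]
ft_force: [-0.1, 3.5, 5.9]
opening: 14.1
```

```bash
python3 -c "
from h import *
kn()"
```

```text
t 22.8 cam~ 1.5277 Mz [ 0.71   0.241 -0.363] F [-0.1  3.5  5.9] open 14.1 loc [-45.4  -0.  118.2]
```

Emit:
{"api": "play_rows", "payload": {"steps": [[[0,0,0,0,0,-0.015,0.1],[0,0,0,0,0,0,0.1],[0,0,0,0,0,0,0.1]]]}}

```text
time_s: 23.1
tcp_pos: [511.7, -102.7, 118.2]
eef_rot: [0.859, 0.511, 0.0, -0.0]
ft_force: [0.3, 4.0, 5.9]
opening: 14.3
```

```bash
python3 -c "
from h import *
kn()"
```

```text
t 23.1 cam~ 1.5425 Mz [ 0.686  0.211 -0.406] F [0.3 4.  5.9] open 14.3 loc [-45.4  -0.  118.2]
```

Emit:
{"api": "play_rows", "payload": {"steps": [[[0,0,0,0,0,0,0.1]]]}}

```text
time_s: 23.2
tcp_pos: [511.7, -102.6, 118.2]
eef_rot: [0.859, 0.511, 0.0, -0.0]
ft_force: [-0.6, 3.6, 5.9]
opening: 13.7
```

```bash
python3 -c "
from h import *
kn()
for i in range(4): vision.read_camera('top'); kn()"
```

```text
t 23.2 cam~ 1.5426 Mz [ 0.707  0.178 -0.429] F [-0.6  3.6  5.9] open 13.7 loc [-45.4   0.  118.2]
t 23.25 cam~ 1.5425 Mz [ 0.707  0.223 -0.434] F [-0.1  2.7  5.2] open 13.7 loc [-45.4   0.  118.3]
t 23.3 cam~ 1.5425 Mz [ 0.644  0.212 -0.441] F [0.  3.9 5.1] open 14.0 loc [-45.4  -0.  118.2]
t 23.35 cam~ 1.5426 Mz [ 0.71   0.202 -0.451] F [-0.7  3.7  4.8] open 13.9 loc [-45.4  -0.  118.2]
t 23.4 cam~ 1.5426 Mz [ 0.677  0.197 -0.374] F [-1.   3.4  6.2] open 13.8 loc [-45.4   0.  118.2]
```

Emit:
{"api": "play_rows", "payload": {"steps": [[[0,0,0,0,0,-0.01,0.1],[0,0,0,0,0,0,0.1]]]}}

```text
time_s: 23.6
tcp_pos: [511.7, -102.7, 118.2]
eef_rot: [0.857, 0.516, 0.0, -0.0]
ft_force: [-0.0, 3.1, 5.0]
opening: 13.7
```

```bash
python3 -c "
from h import *
kn()
for i in range(4): vision.read_camera('top'); kn()"
```

```text
t 23.6 cam~ 1.5525 Mz [ 0.671  0.211 -0.481] F [-0.   3.1  5. ] open 13.7 loc [-45.4   0.  118.2]
t 23.65 cam~ 1.5524 Mz [ 0.668  0.233 -0.385] F [-0.1  3.8  4.9] open 13.9 loc [-45.4   0.  118.2]
t 23.7 cam~ 1.5524 Mz [ 0.655  0.26  -0.429] F [-0.2  3.7  6. ] open 13.6 loc [-45.4  -0.  118.2]
t 23.75 cam~ 1.5524 Mz [ 0.62   0.25  -0.432] F [-0.6  3.6  5.4] open 13.6 loc [-45.4   0.  118.2]
t 23.8 cam~ 1.5523 Mz [ 0.673  0.24  -0.471] F [-1.2  4.3  4.8] open 13.9 loc [-45.4  -0.  118.2]
```

Emit:
{"api": "play_rows", "payload": {"steps": [[[0,0,0,0,0,-0.01,0.1],[0,0,0,0,0,0,0.1]]]}}

```text
time_s: 24.0
tcp_pos: [511.7, -102.7, 118.2]
eef_rot: [0.854, 0.52, 0.0, -0.0]
ft_force: [-0.8, 3.5, 5.2]
opening: 13.7
```

```bash
python3 -c "
from h import *
a=[]
for i in range(8): vision.read_camera('top'); a.append(manip.observe()['moment'][2])
print(np.mean(a),np.std(a)); kn()"
```

```text
-0.4872460689897898 0.04287733119142866
t 24.4 cam~ 1.5623 Mz [ 0.589  0.176 -0.416] F [-0.6  3.4  5.7] open 14.3 loc [-4.540e+01 -1.000e-01  1.182e+02]
```

Emit:
{"api": "play_rows", "payload": {"steps": [[[0,0,0,0,0,0,0.4],[0,0,0,0,0,0,0.4],[0,0,0,0,0,0,0.4],[0,0,0,0,0,0,0.4]]]}}

```text
time_s: 24.8
tcp_pos: [511.7, -103.3, 117.9]
eef_rot: [0.854, 0.52, -0.0, 0.0]
ft_force: [0.2, -0.5, 0.2]
opening: 37.3
```

```bash
python3 -c "
from h import *
kn()
x,y=240,230
im=vision.read_camera('side'); cv2.imwrite('pics/side10.png',cv2.resize(im[y:y+90,x:x+120,::-1],None,fx=6,fy=6,interpolation=cv2.INTER_CUBIC))"
```

```text
t 24.8 cam~ 1.5634 Mz [-0.057  0.077 -0.014] F [ 0.2 -0.5  0.2] open 37.3 loc [-45.1  -0.5 117.9]
```

View pics/side10.png

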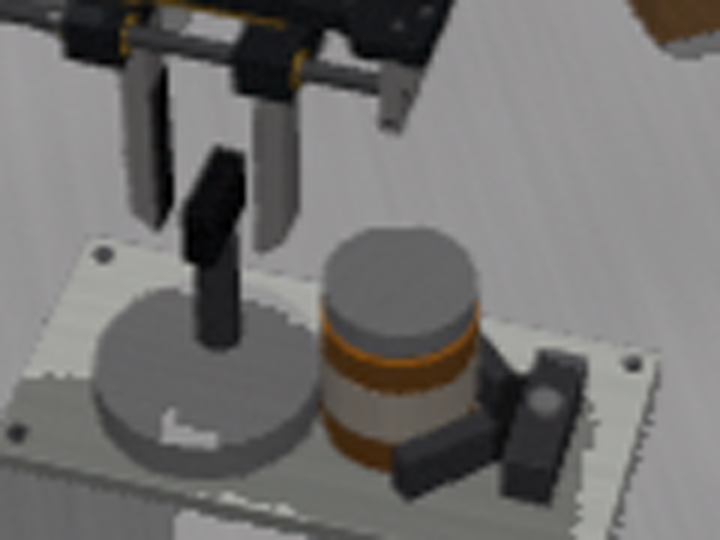

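Emit:
{"api": "play_rows", "payload": {"steps": [[[0,0,-0.01,0,0,0,0.4],[0,0,-0.03,0,0,0,0.4],[0,0,-0.03,0,0,0,0.4],[0,0,-0.03,0,0,0,0.4],[0.04,0,0,0,0,0,0.4],[0.04,0,0,0,0,0,0.4],[0.04,0,0,0,0,0,0.4],[0.04,0,0,0,0,0,0.4],[0.04,0,0,0,0,0,0.4],[0,0,0,0,0,0,0.4],[0,0,0,0,0,0,0.4],[0,0,0,0,0,0,0.4]]]}}

```text
time_s: 26.05
tcp_pos: [603.1, 73.9, 218.5]
eef_rot: [0.854, 0.52, -0.0, 0.0]
ft_force: [-0.6, 0.2, 0.4]
opening: 37.7
```

```bash
python3 -c "
from h import *
lf()
a=vision.read_camera('top');b=vision.read_camera('side')
cv2.imwrite('pics/top11.png',cv2.resize(a[205:340,290:405,::-1],None,fx=4,fy=4,interpolation=cv2.INTER_CUBIC))
cv2.imwrite('pics/side11.png',b[:,:,::-1])
for n in ('jar_mid','can_mid','carton_mid','spice_mid','sauce_mid'): print(n,[(d['conf'],d['at']) for d in cut_out('side',n)[:2]])
"
```

```text
t 26.05 tcp [603.11  73.93 218.48] yhead -0.4774 zax [-2.e-04 -7.e-04 -1.e+00] F [-0.57  0.19  0.42] M [-0.068  0.116 -0.028] open 37.7
local F [-0.59 -0.09  0.42] M [-0.113  0.073 -0.028] pos [-43.41 198.86 218.48]
jar_mid [(0.66, [303.4, 286.4])]
can_mid [(0.91, [252.1, 213.9])]
carton_mid [(0.93, [355.0, 210.5])]
spice_mid [(0.78, [366.0, 368.0])]
sauce_mid [(0.57, [295.0, 187.2]), (0.51, [275.1, 291.5])]
```

View pics/top11.png

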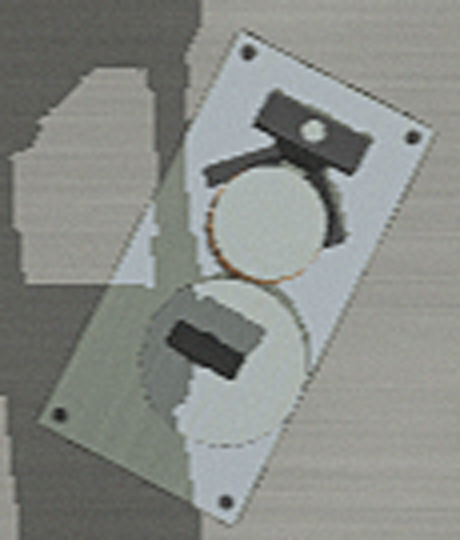

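View pics/side11.png

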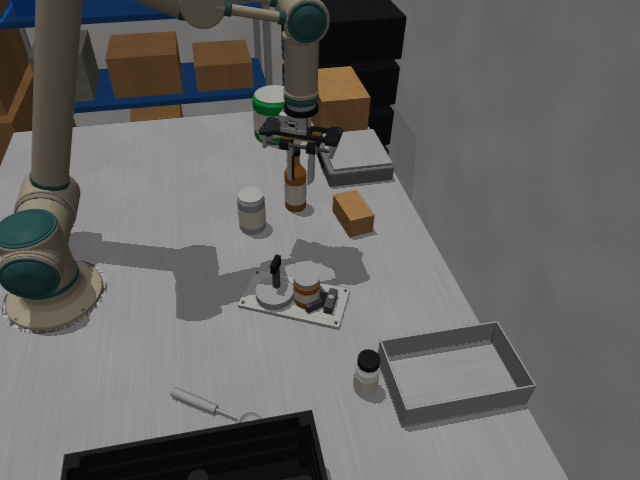

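The lobe meets the jar at (268,280) in the top zoom. The jar's lid has not moved from (269,223) and the other stock stands where it was. The robot is clear, so I'm handing in.

```bash
python3 -c "
from rig import manip
print(manip.close_job())"
```

```text
the job is handed in; nothing more can be done
None
```

The jar is clamped in the vee and the job is handed in. By the turning moment the lobe bears with roughly 9–13 N, but I could not measure that force directly.

- **Placing:** I lowered the jar onto the plate and slid it along the +y face until it met the other face. The push along x then reached about 6 N and the sideways force flipped sign, which I took as home on both faces. I then let go of it.
- **Clamping:** I turned the knob from about 0.57 to 1.56 rad. The paused moment rose from about 0.23 to 0.49 N m.
- **Letting go:** I opened on the knob and backed off to about 26 s on the clock.

**Last checks:**
- The jar stood upright, and its lid had not moved since I placed it.
- The knob stayed where I left it.
- The other stock showed no visible shift.
- The wrist forces were near zero.

**What disagreed:**
- **Clamping force:** the knob angle past first touch suggests only about 6–11 N. First touch was hard to pin down because the moment readings were noisy.
- **Jar's sideways position:** the top camera put the jar at +0.3 mm and the side camera at -2.4 mm. Arm readings at home gave about -1.9 mm. I relied on the feel of both faces instead.

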